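# Screw the steam elbow into the pressure cooker's port

## Task

Screw the steam elbow into the port on the pressure cooker's lid: stand its stem in the port, turn it gently until its two pins find their slots and it drops in, then screw it clockwise until you feel it meet the seal, give it one eighth of a turn more and no further, and let go. Never force or jam it, squeeze the seal without crushing it, and leave everything else where it stands.

Things in the scene. Friction and masses are not known exactly. Their poses are not given: they have to be found in the camera images.
- elbow: Loose elbow fitting, 93 mm tall, 0.16 kg, standing upright on its stem; it fits equally well turned by half a turn. Origin: centre of the stem's lower end, z up. Brass stem 24 mm in diameter (19 mm at the tapered foot), z = 0 to 42 mm; flange 36 mm wide, z = 41 to 46. A barbed brass spout 16 mm thick points along +x at z = 60, ending 54 mm from the axis.
- elbow_grip (a point): Centre of the elbow's black gripping block, on its axis 74 mm above its origin, axes as the elbow's. The block is 30 mm along x and 28 mm between the flats that face +y and -y, and runs from 46 to 90 mm above the origin: grasp it on these flats, from above.
- elbow_pin (a point): Middle of the elbow's steel cross pin, 10 mm above its origin. The pin, 6 mm thick, runs along the elbow's y through the stem and stands out 7 mm on both sides (38 mm over its ends).
- cooker: Heavy steel pressure cooker that cannot move, 188 mm in diameter, lid top 80 mm above its foot, black side handles along +y and -y reaching 118 mm from the axis. Origin: centre of its underside, on the cooktop; z up. The port is the upright steel collar, 54 mm wide, in the middle of the lid; eight black ticks on the lid round it are an eighth of a turn apart.
- mouth (a point): Centre of the port's mouth, 122 mm above the cooker's origin, level with the brass lip on which the pins slide until they find the slots. Bore for the stem 27 mm in diameter. With its pins on the lip the elbow's origin is 7 mm below the mouth; with the pins down in the slots, on the slot floor, 20.8 mm.
- port: Mount of the threaded ring, fixed; point and axes as point mouth; carries lip and thread. Two slots in the lip, 8 mm wide at the bore, lie near the cooker's +y and -y, off by up to 26 degrees either way (not measured). After up to 30 degrees of level slot the thread leads down clockwise, 7.5 mm per quarter turn, 1.5 mm play, stop at 130 degrees, and holds by friction. Over 35 N on it is jamming.
- seal: Seat of the springy black rubber seal at the bottom of the port, fixed; point and axes as point mouth. The seal's face lies 22.4 to 25.0 mm below the mouth, differing each time. It pushes back with 5 N at first touch and 2.5 N more per mm, so about 14 N after an eighth of a turn; once let go the elbow may rise by the thread's play. Over 24 N crushes it.
- salt_grinder: Grinder with white filling and steel head, 54 mm wide, 136 mm tall, loose bystander. Origin under its centre.
- pepper_grinder: Grinder with dark filling and steel head, 54 mm wide, 136 mm tall, loose bystander. Origin under its centre.
- egg_timer: White wind-up timer, 66 mm wide, 60 mm tall, loose bystander. Origin under its centre.
- spice_jar: Spice jar with green lid, 46 mm wide, 106 mm tall, loose bystander. Origin under its centre.

How it is judged:
By the outcome, as a careful person would: the job done as asked, in the order asked, and still so for the second after the job is handed in, with the robot touching nothing.
It also fails if it takes over 72 s, if anything falls off the work surface, if the arm or the gripper's body presses on something with over 40 N, if the wrist force passes 120 N, or if a joint passes its speed limit or range.

## Robot

A 6-joint arm with a two-finger parallel gripper is mounted at the origin on a cart in front of the work surface, level with it; the furniture and walls round the work are solid. World frame = base frame: x ahead of the robot, y to its left, z up, the work surface at z = 0. Lengths are in m, angles in rad, forces in N, time in s.
With the tool pointing down it reaches from about 0.3 to 0.875 m from the base axis. Payload 6.4 kg.
Tool frame: the origin (TCP) lies midway between the tips of the shut fingers; the grasp point (between the pads) lies 19 mm behind it; z points along the fingers, x is the direction in which the jaws open and shut, and the axes are right-handed (so a half turn about z gives the same grasp; the last joint's range is limited). The gripper opens to 88 mm and grips with 3 to 60 N. Pads are 18 mm wide; open, the fingers measure 123 mm over their backs; the gripper's body (75 mm by 187 mm) begins 45 mm behind the grasp point.
Start: joints at [-1.437, 0.181, 1.607, -0, 1.354, -0.206], TCP at [0.192, -0.542, 0.219] pointing down, gripper open.
Joint ranges: [-2.99, 2.99], [-0.89, 2.07], [0.3, 2.58], [-1.14, 4.28], [0, 2.63], [-3.12, 3.12]. Speed limits (rad/s): [2.57, 2.57, 3.01, 3.14, 3.14, 3.14].

## Interface

Orientations are given as a 3x3 rotation matrix whose columns are the frame's x, y, z axes.
In Python, from cell import r gives the robot as it stands. The module is installed in compiled form; this text tells all that it offers. Calls block until the motion is done:
- r.move_to(position, orientation): joint-space move of the TCP to a pose.
- r.movel(position, orientation=None, feed=0.15): straight line of the TCP; orientation=None keeps the orientation; feed is the mean speed in m/s.
- r.goto_joints(angles): joint-space move.
- r.move_gripper(opening): finger opening in m; the grip force is fixed at half the most; returns when the fingers have stopped.
- r.sleep(seconds).
- r.inverse_kinematics(position, orientation): joint angles nearest the present ones, or None.
- r.observe(): the state.
- r.get_image(name): name is "scene" or "top" or "wrist"; returns (picture, depth): 420x560x3 uint8, blue, green, red; 420x560 float32, m along the optical axis (not along the pixel's ray), 0 where there is no reading.
- r.camera_info(name): a dict with "fx", "fy", "cx", "cy" (pixels), "k1" (the pictures are not rectified: a ray, as slopes to the right and down, at radius r is drawn at 1 + k1 r^2 times it, then the intrinsics apply), "cam_to_world" (4x4, takes a point from camera to world coordinates); the wrist camera has in their place "tool_from_camera" (4x4, takes a point from camera to tool coordinates, whose origin is the TCP and whose axes are the tool frame's). Camera axes: x right, y down, z forward; pixel columns grow to the right and rows downward; lengths in m; the calibration is good to about 2 mm. A picture is of the moment at which its call begins: read the wrist's pose just before it. camera_info takes no time and is no camera call.
A pose or a line that the arm cannot do raises r.Unreachable and nothing moves.
- r.finish_job(): hands the job in, once; it reports no verdict.
Trained networks look in the newest picture that a camera, given by its name, has taken for a name from the list of things; names that differ only in an ending like _2 or _b are one class to them, and where a whole thing is asked for, a point or a joint stands for the part that bears it (a point fixed in the world has none). Each returns a list of dicts, best first, with "score" (0 to 1); they miss things now and then, are a little off and sometimes report something else, mostly with a low value. They report only what shows in the picture. A call takes as long as a camera call.
- r.recognise(camera, name): "bbox" ([left, top, right, bottom] in pixels, round what is visible of it).
The state is a dict: "t": time; "joint_positions": joint angles; "joint_velocities": joint speeds; "effort": joint torques, N m; "position": TCP position; "tcp_rot": TCP orientation; "force": force on the tool from outside, world axes, zero at the start; "moment": the same for the moment, N m; "width": finger opening in m.
Only numpy, scipy, OpenCV 4.12 (cv2) and the standard library are available. Lean on these libraries where they do the work, as an engineer would, in place of code of your own. Each camera call takes 0.05 s, during which the arm holds its last target. There are 200 camera calls.

## Working session

There is one attempt and no reset: what is moved stays moved. The work goes in short steps, each a Python script; the robot and the scene stay as the last script left them, time stands still between calls to the robot, and variables do not carry over. Pictures are saved under pics/ and viewed, about 8 in all and at most 12, crops included, and the job is handed in when it is done.

```bash
mkdir -p pics; python3 - <<'E'
from cell import r
import cv2,numpy as np
o=r.observe();print(o['t'],o['position'],o['tcp_rot'],o['force'],o['width'])
ims=[]
for c in("scene","top"):
    im,d=r.get_image(c);cv2.imwrite(f"pics/{c}0.png",im);np.save(f"pics/{c}0.npy",d)
    i=r.camera_info(c);print(c,{k:(np.round(v,4).tolist()) for k,v in i.items()})
    for n in("elbow","elbow_grip","elbow_pin","cooker","port","salt_grinder","pepper_grinder","egg_timer","spice_jar"):
        print(n,[(np.round(x['bbox']).tolist(),round(x['score'],2)) for x in r.recognise(c,n)[:3]])
print(r.camera_info("wrist"))
E
```

```text
0.0 [ 0.19156316 -0.54154019  0.21770131] [[ 3.33275642e-01 -9.42829401e-01 -2.58236969e-04]
 [-9.42827797e-01 -3.33275561e-01  1.77375404e-03]
 [-1.75841153e-03 -3.47676026e-04 -9.99998394e-01]] [-0.62838919 -0.1420577   0.49256812] 0.08815169004036852
scene {'fx': 475.1906, 'fy': 475.1906, 'cx': 278.6657, 'cy': 212.1287, 'k1': -0.1447, 'cam_to_world': [[-0.075, -0.8695, 0.4882, -0.1774], [-0.9972, 0.0674, -0.033, 0.0553], [-0.0042, -0.4893, -0.8721, 1.2453], [0.0, 0.0, 0.0, 1.0]]}
elbow []
elbow_grip []
elbow_pin []
cooker [([233.0, 187.0, 260.0, 234.0], 0.95)]
port []
salt_grinder []
pepper_grinder []
egg_timer [([171.0, 198.0, 187.0, 225.0], 0.6)]
spice_jar [([186.0, 242.0, 206.0, 271.0], 0.76)]
top {'fx': 463.7778, 'fy': 463.7778, 'cx': 274.2705, 'cy': 211.2408, 'k1': -0.0054, 'cam_to_world': [[0.0013, -0.9977, 0.0675, 0.3729], [-1.0, -0.001, 0.0051, 0.0166], [-0.005, -0.0675, -0.9977, 1.2843], [0.0, 0.0, 0.0, 1.0]]}
elbow [([372.0, 209.0, 386.0, 236.0], 0.49)]
elbow_grip [([366.0, 211.0, 387.0, 239.0], 0.71), ([271.0, 195.0, 280.0, 203.0], 0.31)]
elbow_pin [([368.0, 210.0, 390.0, 236.0], 0.72)]
cooker [([232.0, 165.0, 322.0, 235.0], 0.83)]
port [([268.0, 189.0, 285.0, 206.0], 0.52)]
salt_grinder [([348.0, 155.0, 373.0, 178.0], 0.91)]
pepper_grinder [([380.0, 153.0, 411.0, 181.0], 0.93)]
egg_timer [([161.0, 175.0, 184.0, 198.0], 0.81)]
spice_jar [([173.0, 239.0, 202.0, 256.0], 0.93)]
{'fx': 347.4027161235843, 'fy': 347.4027161235843, 'cx': 281.12972446636996, 'cy': 208.89446728037854, 'k1': -0.038056038273374414, 'tool_from_camera': array([[ 9.99999375e-01,  1.59934096e-04,  1.10658550e-03,
         1.55273422e-04],
       [-4.82620145e-04,  9.54509667e-01,  2.98179582e-01,
        -7.78367948e-02],
       [-1.00855748e-03, -2.98179929e-01,  9.54509147e-01,
        -1.65677065e-01],
       [ 0.00000000e+00,  0.00000000e+00,  0.00000000e+00,
         1.00000000e+00]])}
```

View pics/top0.png

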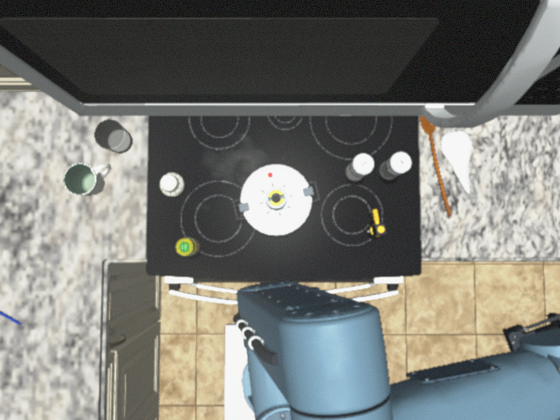

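View pics/scene0.png

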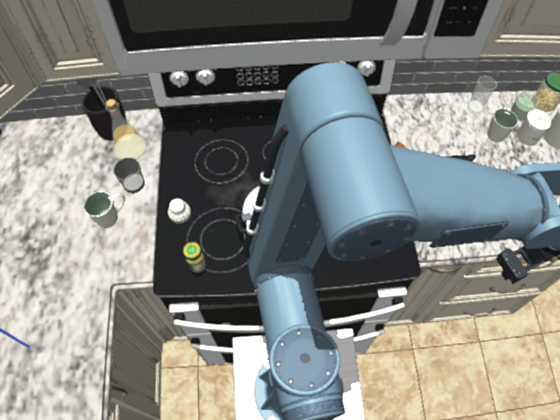

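The top view shows the cooker at (276,199) with its port at (276,198), handles at (243,208) and (308,190). The elbow is at (378,228), with its spout towards (375,212). The grinders are at (362,167) and (399,163). The arm hides most of the scene view.

```bash
cat > h.py <<'E'
from cell import r
import cv2,numpy as np
def ray(info,uv):
    K=np.array([[info['fx'],0,info['cx']],[0,info['fy'],info['cy']],[0,0,1.]])
    p=cv2.undistortPoints(np.float64(uv).reshape(-1,1,2),K,np.array([info['k1'],0,0,0.])).reshape(-1,2)
    return np.c_[p,np.ones(len(p))]
def pose(cam,o=None):
    i=r.camera_info(cam)
    if cam!='wrist': return i,i['cam_to_world']
    T=np.eye(4);T[:3,:3]=o['tcp_rot'];T[:3,3]=o['position'];return i,T@i['tool_from_camera']
def onplane(cam,uv,z,o=None):
    i,T=pose(cam,o);d=ray(i,uv)@T[:3,:3].T;c=T[:3,3]
    return c+d*((z-c[2])/d[:,2])[:,None]
def bydepth(cam,uv,D,o=None):
    i,T=pose(cam,o);d=ray(i,uv);z=np.array([D[int(v),int(u)] for u,v in uv])
    return (d*z[:,None])@T[:3,:3].T+T[:3,3]
def Rz(a): # tool down, tool x at angle a in world
    c,s=np.cos(a),np.sin(a);return np.array([[c,s,0],[s,-c,0],[0,0,-1.]])
def project(cam,P,o=None):
    i,T=pose(cam,o);q=(np.atleast_2d(P)-T[:3,3])@T[:3,:3];x=q[:,:2]/q[:,2:]
    x=x*(1+i['k1']*(x**2).sum(1))[:,None];return x*[i['fx'],i['fy']]+[i['cx'],i['cy']]
E
python3 - <<'E'
from h import *
D=np.load('pics/top0.npy');np.set_printoptions(precision=3,suppress=True)
print(bydepth('top',[(378,228),(379,232),(375,212),(276,199),(243,208),(308,190),(362,165),(399,161),(172,184),(185,246),(270,100),(250,60)],D))
print('grip z.09',onplane('top',[(378,229)],.09),'port',onplane('top',[(276,198)],.122))
o=r.observe()
i,T=pose('wrist',o);print(T)
for a in np.arange(0,6.28,.785):
  for p in [(.36,-.22,.32),(.40,0.01,.35)]:
    print(a,p,r.inverse_kinematics(p,Rz(a)))
E
python3 -c "
import cv2;a=cv2.imread('pics/top0.png')[140:260,220:420];cv2.imwrite('pics/c.png',cv2.resize(a,None,fx=4,fy=4,interpolation=2))"
```

```text
[[ 0.411 -0.244  0.09 ]
 [ 0.4   -0.246  0.093]
 [ 0.453 -0.242  0.068]
 [ 0.485  0.018  0.097]
 [ 0.463  0.104  0.081]
 [ 0.509 -0.065  0.085]
 [ 0.567 -0.197  0.134]
 [ 0.577 -0.289  0.134]
 [ 0.528  0.295  0.061]
 [ 0.364  0.249  0.107]
 [ 0.584  0.027  0.608]
 [ 0.585  0.048  0.758]]
grip z.09 [[ 0.408 -0.244  0.09 ]] port [[0.485 0.018 0.122]]
[[ 0.334 -0.9   -0.281  0.265]
 [-0.943 -0.318 -0.1   -0.516]
 [ 0.001  0.298 -0.955  0.384]
 [ 0.     0.     0.     1.   ]]
0.0 (0.36, -0.22, 0.32) [-0.832 -0.252  1.824 -0.     1.569 -0.832]
0.0 (0.4, 0.01, 0.35) [-0.274 -0.318  1.816 -0.     1.643 -0.274]
0.785 (0.36, -0.22, 0.32) [-0.832 -0.252  1.824 -0.     1.569 -1.617]
0.785 (0.4, 0.01, 0.35) [-0.274 -0.318  1.816 -0.     1.643 -1.059]
1.57 (0.36, -0.22, 0.32) [-0.832 -0.252  1.824 -0.     1.569 -2.402]
1.57 (0.4, 0.01, 0.35) [-0.274 -0.318  1.816 -0.     1.643 -1.844]
2.355 (0.36, -0.22, 0.32) [-0.832 -0.252  1.824 -0.     1.569  3.097]
2.355 (0.4, 0.01, 0.35) [-0.274 -0.318  1.816 -0.     1.643 -2.629]
3.14 (0.36, -0.22, 0.32) [-0.832 -0.252  1.824 -0.     1.569  2.312]
3.14 (0.4, 0.01, 0.35) [-0.274 -0.318  1.816 -0.     1.643  2.869]
3.9250000000000003 (0.36, -0.22, 0.32) [-0.832 -0.252  1.824 -0.     1.569  1.527]
3.9250000000000003 (0.4, 0.01, 0.35) [-0.274 -0.318  1.816 -0.     1.643  2.084]
4.71 (0.36, -0.22, 0.32) [-0.832 -0.252  1.824 -0.     1.569  0.742]
4.71 (0.4, 0.01, 0.35) [-0.274 -0.318  1.816 -0.     1.643  1.299]
5.495 (0.36, -0.22, 0.32) [-0.832 -0.252  1.824 -0.     1.569 -0.043]
5.495 (0.4, 0.01, 0.35) [-0.274 -0.318  1.816 -0.     1.643  0.514]
```

View pics/c.png

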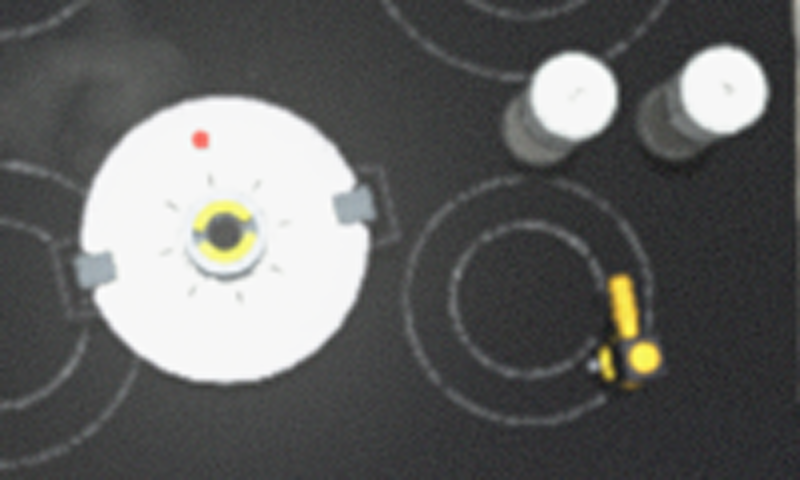

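```bash
python3 - <<'E'
from h import *
np.set_printoptions(precision=4,suppress=True)
for n,p in (('port',(.455,.018,.30)),('elb',(.395,-.242,.24))):
    r.move_to(p,Rz(np.pi/2));r.sleep(.2)
    o=r.observe();im,d=r.get_image('wrist');cv2.imwrite(f'pics/{n}.png',im);np.save(f'pics/{n}.npy',d)
    np.savez(f'pics/{n}_o.npz',position=o['position'],tcp_rot=o['tcp_rot'])
    print(n,o['t'],o['position'],o['joint_positions'],o['force'])
    for k in(['port','cooker'] if n=='port' else ['elbow','elbow_grip','elbow_pin']):
        print(k,[(np.round(x['bbox']).tolist(),round(x['score'],2)) for x in r.recognise('wrist',k)[:2]])
E
```

```text
port 3.4333 [0.455  0.0175 0.2999] [-0.2232 -0.1576  1.7856 -0.      1.514  -1.7928] [ 0.6321  0.2056 -0.5021]
port [([269.0, 195.0, 303.0, 232.0], 0.75), ([62.0, 224.0, 148.0, 307.0], 0.56)]
cooker [([190.0, 116.0, 381.0, 268.0], 0.83)]
elb 4.8417 [ 0.3957 -0.2411  0.2404] [-0.8044 -0.0971  1.8507  0.0002  1.3874 -2.3773] [-0.3462 -0.1021  0.2112]
elbow [([256.0, 168.0, 293.0, 243.0], 0.98)]
elbow_grip [([259.0, 172.0, 291.0, 239.0], 0.67)]
elbow_pin [([256.0, 173.0, 290.0, 240.0], 0.89)]
```

View pics/port.png

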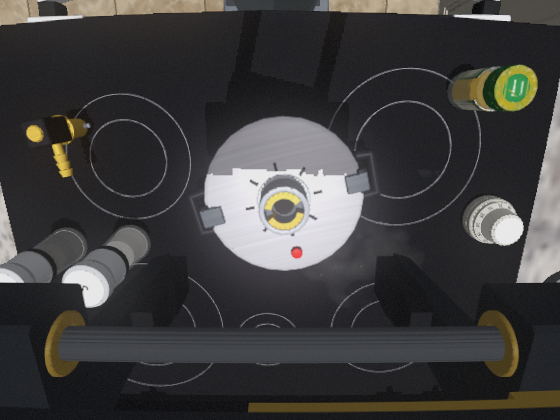

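View pics/elb.png

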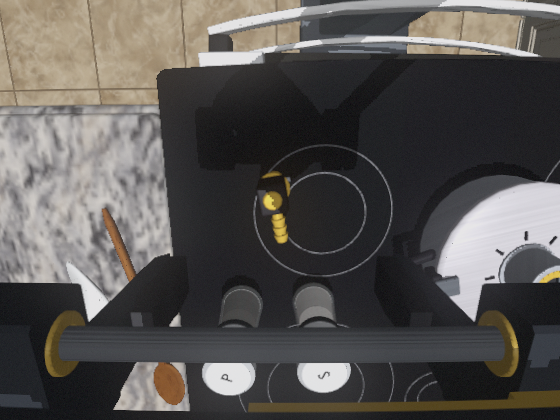

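The port view shows the mouth at about (284,210), with slots at about 3 and 9 o'clock and handles at (357,182) and (212,216). The elbow view shows the block top at (272,201) and the spout pointing down to (281,240). Next, zoomed crops of both.

```bash
python3 -c "
import cv2,numpy as np
a=cv2.imread('pics/port.png')[180:240,249:319];b=cv2.imread('pics/elb.png')[160:250,232:322]
a=cv2.resize(a,(490,420),interpolation=cv2.INTER_CUBIC);b=cv2.resize(b,None,fx=420/90,fy=420/90,interpolation=cv2.INTER_CUBIC)
b=cv2.convertScaleAbs(b,alpha=1.6,beta=10)
cv2.imwrite('pics/c2.png',np.hstack([a,b])[:,:])
print(np.hstack([a,b]).shape)"
```

```text
(420, 910, 3)
```

View pics/c2.png

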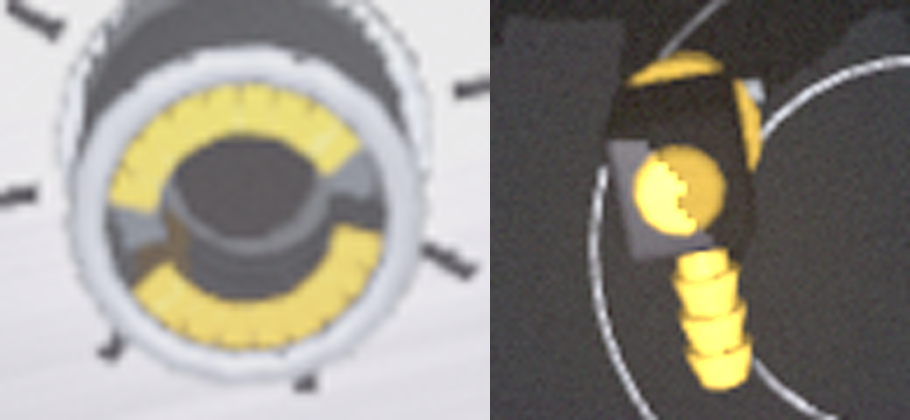

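```bash
python3 - <<'E'
from h import *
np.set_printoptions(precision=4,suppress=True)
P=dict(np.load('pics/port_o.npz'));E=dict(np.load('pics/elb_o.npz'))
a=lambda *q:[(x/7+249,y/7+180) for x,y in q]
b=lambda *q:[((x-490)/4.667+232,y/4.667+160) for x,y in q]
ang=lambda p,q:np.degrees(np.arctan2(*(q-p)[1::-1]))
s=onplane('wrist',a((118,247),(375,193),(165,238),(330,200)),.122,P)
print('slots',s,ang(s[0],s[1]),ang(s[2],s[3]))
l=onplane('wrist',a((108,215),(385,215),(246,82),(246,348)),.122,P);print('lip',l,l[:2].mean(0)[1],l[2:].mean(0)[0])
l=onplane('wrist',a((72,212),(405,212),(238,45),(238,380)),.125,P);print('rim',l,l[:2].mean(0)[1],l[2:].mean(0)[0])
D=np.load('pics/port.npy')
pts=[(284,210-24),(284,210+21),(264,210),(303,210)]
h=bydepth('wrist',[(357,182),(212,216)],D,P);print('handles',h,ang(h[1],h[0]))
# depth cloud of rim
v,u=np.mgrid[170:250,245:330];uv=np.c_[u.ravel(),v.ravel()];X=bydepth('wrist',uv,D,P)
m=(X[:,2]>.112)&(X[:,2]<.135);Q=X[m];print('cloud',len(Q),Q.min(0),Q.max(0),np.percentile(Q[:,2],[10,50,90]))
g=onplane('wrist',b((679,190)),.093,E);t=onplane('wrist',b((721,378)),.062,E)
print('cap',g,'tip',t,ang(g[0],t[0]),np.linalg.norm((t-g)[0,:2]))
c=onplane('wrist',b((610,140),(635,258),(710,240)),.090,E);print('block',c,ang(c[0],c[1]),ang(c[1],c[2]))
sp=onplane('wrist',b((703,265),(721,378)),.062,E);print('spout',ang(sp[0],sp[1]))
D=np.load('pics/elb.npy');v,u=np.mgrid[150:255,235:310];X=bydepth('wrist',np.c_[u.ravel(),v.ravel()],D,E)
Q=X[(X[:,2]>.085)&(X[:,2]<.1)];print('top',len(Q),Q.min(0),Q.max(0))
(cx,cy),sz,an=cv2.minAreaRect(np.float32(Q[:,:2]*1000));print(cx,cy,sz,an)
Q=X[(X[:,2]>.05)&(X[:,2]<.075)&(X[:,0]>g[0,0]+.02)];print(len(Q));
if len(Q)>5: print('spoutline',cv2.fitLine(np.float32(Q[:,:2]),2,0,.01,.01).ravel())
E
```

```text
slots [[0.4929 0.0013 0.122 ]
 [0.4845 0.0395 0.122 ]
 [0.4915 0.0084 0.122 ]
 [0.4856 0.0328 0.122 ]] 102.42465894998398 103.57791856503653
lip [[ 0.4879 -0.0001  0.122 ]
 [ 0.488   0.041   0.122 ]
 [ 0.4676  0.0204  0.122 ]
 [ 0.509   0.0204  0.122 ]] 0.020469355851029436 0.48829757321291345
rim [[ 0.4865 -0.0052  0.125 ]
 [ 0.4865  0.0437  0.125 ]
 [ 0.4613  0.0192  0.125 ]
 [ 0.513   0.0192  0.125 ]] 0.019266848177562995 0.487155303699234
handles [[ 0.4667  0.1032  0.0817]
 [ 0.5069 -0.0633  0.0828]] 103.56345286522864
cloud 1500 [ 0.4608 -0.0058  0.112 ] [0.5144 0.0464 0.1244] [0.1193 0.1219 0.1231]
cap [[ 0.4091 -0.2494  0.093 ]] tip [[ 0.4629 -0.2408  0.062 ]] 9.072535932925543 0.05447115817949494
block [[ 0.3996 -0.2633  0.09  ]
 [ 0.4246 -0.2586  0.09  ]
 [ 0.4206 -0.2432  0.09  ]] 10.647080930209277 104.31066387946964
spout 8.548621053783926
top 882 [ 0.3929 -0.2652  0.085 ] [ 0.4252 -0.2347  0.0935]
409.2613830566406 -249.6394805908203 (30.111976623535156, 27.9989013671875) 9.945234298706055
351
spoutline [ 0.9836  0.1803  0.4465 -0.2426]
```

```bash
python3 - <<'E'
from h import *
np.set_printoptions(precision=4,suppress=True)
R=Rz(np.radians(99.8))
def show(s):
    o=r.observe();print(s,round(o['t'],2),o['position'],o['force'],o['moment'],round(o['width'],4),np.degrees(np.arctan2(o['tcp_rot'][1,0],o['tcp_rot'][0,0])))
r.move_to((.409,-.2495,.15),R);show('above')
r.movel((.409,-.2495,.055),R,feed=.12);r.sleep(.15);show('down')
r.move_gripper(0.0);show('shut')
r.movel((.409,-.2495,.21),R,feed=.15);r.sleep(.1);show('up')
p=(.4875,.0198,.20);Rp=Rz(np.radians(116))
r.move_to(p,Rp);r.sleep(.3);show('over port')
o=r.observe();im,d=r.get_image('wrist');cv2.imwrite('pics/over.png',im);np.save('pics/over.npy',d);np.savez('pics/over_o.npz',position=o['position'],tcp_rot=o['tcp_rot'])
im,d=r.get_image('top');cv2.imwrite('pics/top1.png',im)
for q in range(2): r.sleep(.1);show('b')
E
python3 -c "
import cv2,numpy as np
a=cv2.imread('pics/over.png');b=cv2.imread('pics/top1.png')[140:260,220:420]
cv2.imwrite('pics/c3.png',np.vstack([cv2.resize(a,(450,338)),cv2.resize(b,(450,262),interpolation=2)]))"
```

```text
above 5.5 [ 0.4088 -0.2492  0.1501] [ 0.1476 -0.5396  1.2615] [ 0.0526 -0.1043 -0.0218] 0.0882 99.72067916121026
down 6.59 [ 0.4096 -0.2501  0.0559] [-0.6572 -0.2777 -0.0145] [ 0.1051 -0.1473 -0.0119] 0.0883 99.79991868411753
shut 7.53 [ 0.409  -0.2495  0.055 ] [-0.0737  0.4147 -0.3465] [ 0.0796 -0.1715  0.0161] 0.0278 99.8018218809286
up 8.81 [ 0.4085 -0.249   0.2088] [ 0.1367  0.8601 -0.7985] [ 0.06   -0.1769  0.0157] 0.0277 99.79710471667862
over port 10.19 [0.4876 0.0189 0.2   ] [-0.8116 -0.7337 -0.8265] [ 0.1225 -0.1397 -0.0579] 0.0277 115.90587310190554
b 10.39 [0.4875 0.0195 0.2   ] [-0.2181  0.8423 -1.0314] [ 0.1128 -0.1347  0.0079] 0.0279 115.96798829483785
b 10.49 [0.4875 0.0197 0.2   ] [ 0.1395  0.5738 -1.9781] [ 0.0698 -0.1793 -0.0403] 0.0277 115.98766798126984
```

View pics/c3.png

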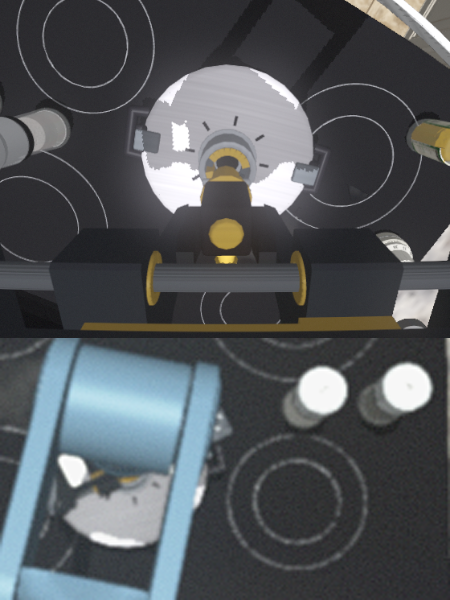

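The elbow is held upright over the port (width 27.8 mm), with the cap at (281,291) in full-resolution pixels. The bystanders haven't moved.

```bash
cat >> h.py <<'E'
def F(n=4,dt=.03):
    fs=[]
    for _ in range(n): r.sleep(dt);o=r.observe();fs.append(np.r_[o['force'],o['moment']])
    return np.mean(fs,0),o
E
python3 - <<'E'
from h import *
np.set_printoptions(precision=4,suppress=True)
P=dict(np.load('pics/over_o.npz'))
g=onplane('wrist',[(281.2,290.8)],.238,P)[0];print('cap in tool',(g-P['position'])@P['tcp_rot'])
f0,o=F(8);print('base',f0);np.save('pics/f0.npy',f0)
Rp=Rz(np.radians(116));x,y=.4875,.0198
t0=o['t'];r.movel((x,y,.1735),Rp,feed=.05);f,o=F();print(o['t']-t0,o['position'],f-f0)
z=.1735
while z>.166:
    if np.abs((f-f0)[:3]).max()>3: break
    z-=.0006;t0=r.observe()['t'];r.movel((x,y,z),Rp,feed=.02);f,o=F();print(round(o['t']-t0,2),z,o['position'],(f-f0))
E
```

```text
cap in tool [-0.0003 -0.0012 -0.038 ]
base [-0.0023 -0.0285 -1.3375  0.0942 -0.1208  0.0144]
0.8166999999999991 [0.4878 0.0197 0.1739] [-0.1161 -0.4181  0.1293 -0.0294  0.0068 -0.0379]
0.38 0.1729 [0.4875 0.0198 0.173 ] [-0.0467 -0.0994  0.0689 -0.0068 -0.0119 -0.0368]
0.38 0.1723 [0.4875 0.0198 0.1723] [-0.1188 -0.4049  0.1578 -0.0252 -0.0012 -0.0197]
0.38 0.17170000000000002 [0.4875 0.0198 0.1717] [ 0.0241  0.0462  0.0942  0.011  -0.0305 -0.0019]
0.38 0.17110000000000003 [0.4875 0.0198 0.1711] [-0.1026  0.3369  0.059  -0.0184 -0.0269 -0.0272]
0.38 0.17050000000000004 [0.4875 0.0198 0.1705] [-0.1074  0.1109  0.259  -0.0199 -0.0244 -0.0108]
0.38 0.16990000000000005 [0.4875 0.0198 0.1699] [ 0.3713 -0.1723 -0.0075 -0.0271 -0.0068 -0.0212]
0.38 0.16930000000000006 [0.4875 0.0198 0.1694] [-0.8046  0.0482  0.8035 -0.0267 -0.0294  0.0076]
0.38 0.16870000000000007 [0.4877 0.0198 0.1689] [ 0.3138  0.7023  2.6308  0.0511  0.0102 -0.0318]
0.38 0.16810000000000008 [0.4878 0.0198 0.1685] [-1.2454  1.3883  6.0388  0.0689  0.0699 -0.0606]
```

```bash
python3 - <<'E'
from h import *
np.set_printoptions(precision=2,suppress=True)
f0=np.load('pics/f0.npy');x,y=.4875,.0198
a=116.;z=.1686
while a>85:
    a-=2;r.movel((x,y,z),Rz(np.radians(a)),feed=.03);f,o=F(3);d=f-f0
    print(round(o['t'],2),a,round(o['position'][2]*1e3,2),d)
    if abs(d[2])>14 or np.hypot(d[0],d[1])>10 or abs(d[5])>.6: print('stop');break
    if d[2]<1.: # try dropping
        z2=z-.0012;r.movel((x,y,z2),Rz(np.radians(a)),feed=.03);f,o=F(3);d=f-f0
        print(' try',round(o['position'][2]*1e3,2),d)
        if d[2]<2.5: print('in slot');break
        r.movel((x,y,z),Rz(np.radians(a)),feed=.03)
E
```

```text
15.38 114.0 168.28 [ 0.25 -0.08  1.21 -0.03 -0.15 -0.02]
15.72 112.0 168.32 [ 0.01  0.14  0.24 -0.02 -0.11 -0.05]
 try 167.4 [ 0.06  0.4   1.88 -0.02 -0.08 -0.08]
in slot
```

```bash
python3 - <<'E'
from h import *
np.set_printoptions(precision=2,suppress=True)
f0=np.load('pics/f0.npy');x,y=.4875,.0198
a=112.;z=.1674;rot=0
for k in range(24):
    r.movel((x,y,z),Rz(np.radians(a)),feed=.03);f,o=F(3);d=f-f0
    print(round(o['t'],2),a,round(z*1e3,2),o['position']*1e3,d)
    if d[2]>10 or np.hypot(d[0],d[1])>7 or abs(d[5])>.5: print('stop');break
    if z<.1635 : print('well in');break
    if d[2]<2.5: z-=.0008
    else: a-=2
    if a<92: break
E
```

```text
16.43 112.0 167.4 [487.47  19.8  167.37] [ 0.27 -0.4   1.33  0.   -0.03 -0.08]
16.77 112.0 166.6 [487.65  19.74 166.78] [-0.15 -0.02  3.63 -0.04  0.06 -0.14]
17.12 110.0 166.6 [487.4   19.83 166.39] [ 0.15  0.38  1.04 -0.07 -0.11 -0.02]
17.48 110.0 165.8 [487.35  19.83 165.6 ] [ 0.66 -0.24  0.12 -0.05 -0.08 -0.06]
17.82 110.0 165.0 [487.43  19.8  164.93] [ 0.22 -0.39 -0.04 -0.06 -0.05 -0.07]
18.18 110.0 164.2 [487.44  19.79 164.13] [ 0.01 -0.23  0.03 -0.06 -0.03 -0.04]
18.52 110.0 163.4 [487.45  19.81 163.33] [ 0.06  0.55  0.61 -0.07 -0.04 -0.05]
well in
```

```bash
python3 - <<'E'
from h import *
np.set_printoptions(precision=2,suppress=True)
f0=np.load('pics/f0.npy');x,y=.4875,.0198
a=108.
def go(z,feed=.03):
    r.movel((x,y,z),Rz(np.radians(a)),feed=feed);f,o=F(3);d=f-f0
    print(round(o['t'],2),a,round(z*1e3,2),o['position']*1e3,d);return d
z=.1634;d=go(z)
for z in list(np.arange(.1615,.1565,-.0015))+list(np.arange(.1565,.150,-.0006)):
    d=go(z)
    if d[2]>3 or np.hypot(d[0],d[1])>6 or abs(d[5])>.5: print('stop');break
E
```

```text
18.88 108.0 163.4 [487.41  19.86 163.32] [-0.33 -0.01 -0.18  0.02 -0.03  0.03]
19.23 108.0 161.5 [487.47  19.83 161.43] [ 0.28  0.16  0.25 -0.04 -0.02 -0.04]
19.57 108.0 160.0 [487.49  19.81 159.98] [ 0.02  0.05 -0.06 -0.04 -0.02 -0.02]
19.93 108.0 158.5 [487.5   19.79 158.48] [-0.14 -0.61 -0.38 -0.02  0.05  0.  ]
20.27 108.0 157.0 [487.5   19.82 156.98] [ 0.03  0.36 -0.04 -0.01 -0.02 -0.03]
20.62 108.0 156.5 [487.52  19.79 156.51] [-0.16 -0.3  -0.42 -0.01 -0.03 -0.02]
20.98 108.0 155.9 [487.65  19.78 156.07] [-0.37  0.11  1.61  0.01  0.03 -0.05]
21.32 108.0 155.3 [487.84  19.77 155.86] [-0.97  0.2   5.75  0.1   0.27 -0.02]
stop
```

```bash
python3 - <<'E'
from h import *
np.set_printoptions(precision=2,suppress=True)
f0=np.load('pics/f0.npy');x,y=.4875,.0198
a=108.;z=.1558;pers=0;low=False
for k in range(50):
    r.movel((x,y,z),Rz(np.radians(a)),feed=.03);f,o=F(3);d=f-f0
    aa=np.degrees(np.arctan2(o['tcp_rot'][1,0],o['tcp_rot'][0,0]));zz=o['position'][2]*1e3
    print(round(o['t'],2),a,round(aa,1),round(z*1e3,2),o['position']*1e3,d)
    if abs(d[2])>12 or np.hypot(d[0],d[1])>8 or abs(d[5])>.7: print('stop');break
    if zz<154.75 and d[2]>3: pers+=1
    else: pers=0
    if pers>=3: print('SEAL');break
    if a<20: break
    if d[2]<1.5: z-=.00025
    if d[2]<0.3: z-=.00015
    a-=3
E
```

```text
21.68 108.0 108.0 155.8 [487.68  19.76 155.93] [-0.43  0.44  4.39  0.05  0.06 -0.02]
22.02 105.0 105.1 155.8 [487.61  19.75 155.91] [-0.76  0.26  5.21 -0.02  0.13 -0.06]
22.38 102.0 102.1 155.8 [487.6   19.72 155.91] [-0.79 -0.27  6.09 -0.08  0.14 -0.07]
22.73 99.0 99.1 155.8 [487.6   19.76 155.89] [-0.42 -0.44  6.25 -0.07  0.16 -0.05]
23.07 96.0 96.1 155.8 [487.56  19.78 155.86] [-0.94 -0.5   6.21 -0.08  0.17 -0.08]
23.43 93.0 93.1 155.8 [487.56  19.79 155.86] [-0.98 -0.45  6.52 -0.05  0.14 -0.  ]
23.77 90.0 90.1 155.8 [487.51  19.82 155.87] [-0.98  0.22  6.46 -0.1   0.23 -0.06]
24.12 87.0 87.1 155.8 [487.26  19.84 155.77] [-2.   -0.62  6.58 -0.09  0.35 -0.04]
24.48 84.0 84.1 155.8 [487.5   19.83 155.7 ] [-0.5  -0.27  5.35 -0.04  0.14 -0.08]
24.82 81.0 81.1 155.8 [487.46  19.86 155.67] [-0.29  0.37  3.82 -0.04  0.03 -0.02]
25.18 78.0 78.1 155.8 [487.35  19.85 155.66] [-0.22 -0.11  2.95  0.03  0.09 -0.02]
25.52 75.0 75.1 155.8 [487.32  19.83 155.59] [-0.74  0.23  2.04 -0.03  0.08  0.  ]
25.88 72.0 72.1 155.8 [487.36  19.83 155.58] [-0.19  0.34 -0.46 -0.06 -0.01 -0.03]
26.23 69.0 69.1
[... 539 characters left out ...]
 0.34  0.08 -0.06  0.01 -0.03]
28.68 48.0 48.1 153.2 [487.61  19.76 153.34] [ 0.62  0.4   1.62 -0.17 -0.01 -0.01]
29.02 45.0 45.1 153.2 [487.43  19.84 153.14] [-0.44  0.04  0.8  -0.11 -0.04 -0.02]
29.38 42.0 42.1 152.95 [487.39  19.82 152.87] [-0.27  0.37  0.37 -0.06  0.01 -0.02]
29.73 39.0 39.1 152.7 [487.57  19.78 152.84] [-0.6  -0.01  2.39 -0.09  0.06 -0.01]
30.07 36.0 36.1 152.7 [487.62  19.79 152.83] [ 0.05 -0.59  2.99 -0.07  0.03 -0.02]
30.43 33.0 33.1 152.7 [487.62  19.78 152.81] [-0.26 -0.43  3.36 -0.01  0.03 -0.03]
30.77 30.0 30.1 152.7 [487.61  19.8  152.81] [ 0.25 -0.09  3.87 -0.04  0.   -0.02]
31.12 27.0 27.1 152.7 [487.6   19.78 152.8 ] [ 0.08 -0.23  4.73 -0.09 -0.01 -0.03]
SEAL
```

```bash
python3 - <<'E'
from h import *
np.set_printoptions(precision=2,suppress=True)
f0=np.load('pics/f0.npy');x,y=.4875,.0198
z=.1527
for a in np.arange(24,-5.1,-29/10):
    F_exp=5+2.5*max(0,152.85-(156.05-.0833*(87-a)+.7))
    zt=(156.05-.0833*(87-a)+.7-F_exp/10)/1e3
    z=max(zt,z-.0007)
    r.movel((x,y,z),Rz(np.radians(a)),feed=.03);f,o=F(3);d=f-f0
    aa=np.degrees(np.arctan2(o['tcp_rot'][1,0],o['tcp_rot'][0,0]))
    print(round(o['t'],2),round(a,1),round(aa,1),round(z*1e3,2),o['position']*1e3,d,round(o['width']*1e3,2))
    if d[2]>17 or d[2]<-6 or np.hypot(d[0],d[1])>9 or abs(d[5])>.9: print('stop');break
o=r.observe();im,dd=r.get_image('wrist');cv2.imwrite('pics/end1.png',im);np.savez('pics/end_o.npz',position=o['position'],tcp_rot=o['tcp_rot'])
E
```

```text
31.48 24.0 24.1 152.0 [487.68  19.76 152.22] [-0.07  0.07  6.02 -0.07  0.02 -0.02] 27.96
31.82 21.1 21.2 151.3 [487.78  19.72 151.7 ] [-1.01 -0.19  7.93 -0.11  0.1  -0.03] 27.73
32.17 18.2 18.3 150.6 [487.88  19.69 151.19] [-1.09  0.32  8.4  -0.11  0.16 -0.03] 27.79
32.52 15.3 15.4 149.9 [488.    19.65 150.75] [-0.96  0.14 10.29 -0.08  0.26 -0.02] 27.67
32.88 12.4 12.5 149.46 [488.12  19.6  150.5 ] [-0.96 -0.39 10.96 -0.13  0.34 -0.05] 27.96
33.23 9.5 9.6 149.16 [488.22  19.58 150.26] [-0.95  0.55 11.54 -0.1   0.3  -0.06] 27.66
33.58 6.6 6.7 148.85 [488.29  19.57 150.04] [-1.38  0.26 11.1  -0.09  0.3  -0.04] 27.46
33.92 3.7 3.8 148.55 [488.37  19.53 149.83] [-0.75  0.23 12.38 -0.11  0.32 -0.02] 27.78
34.27 0.8 0.9 148.25 [488.46  19.51 149.61] [-0.83  0.01 12.92 -0.13  0.34 -0.02] 27.82
34.62 -2.1 -2.0 147.95 [488.56  19.49 149.42] [-1.34 -0.44 13.31 -0.15  0.34 -0.03] 27.81
34.98 -5.0 -4.9 147.65 [488.62  19.47 149.2 ] [-1.37 -0.22 13.86 -0.09  0.36 -0.04] 27.92
```

View pics/end1.png

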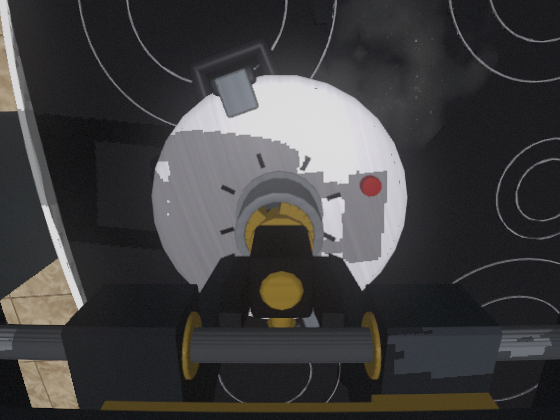

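```bash
python3 - <<'E'
from h import *
np.set_printoptions(precision=2,suppress=True)
f0=np.load('pics/f0.npy');x,y=.4875,.0198;R=Rz(np.radians(-5))
z=.14765
for k in range(8):
    z+=.0005;r.movel((x,y,z),R,feed=.03);f,o=F(3);d=f-f0
    print(round(o['t'],2),round(z*1e3,2),o['position']*1e3,d)
    if d[2]<2: break
r.move_gripper(.088);o=r.observe();print(o['t'],o['position'],o['width'],o['force'])
r.movel((x,y,.24),R,feed=.12)
r.move_to((.455,.018,.30),Rz(np.pi/2));r.sleep(.3)
o=r.observe();print(o['t'],o['force']);im,dd=r.get_image('wrist');cv2.imwrite('pics/end2.png',im);np.save('pics/end2.npy',dd);np.savez('pics/end2_o.npz',position=o['position'],tcp_rot=o['tcp_rot'])
X=bydepth('wrist',np.mgrid[245:330,170:290].reshape(2,-1).T,dd,o)
Q=X[(X[:,2]>.178)&(np.hypot(X[:,0]-.487,X[:,1]-.02)<.03)];print('top',len(Q),np.percentile(Q[:,2],[10,50,90]))
t=Q[Q[:,2]>np.median(Q[:,2])-.006];print(cv2.minAreaRect(np.float32(t[:,:2]*1000)))
s=X[(X[:,2]>.145)&(X[:,2]<.17)&(np.hypot(X[:,0]-.4875,X[:,1]-.0198)>.022)&(np.hypot(X[:,0]-.4875,X[:,1]-.0198)<.06)]
m=s.mean(0);print(len(s),m,np.degrees(np.arctan2(m[1]-.0198,m[0]-.4875)))
E
```

```text
35.38 148.15 [488.57  19.44 149.56] [-0.7  -0.37 12.95 -0.18  0.25 -0.03]
35.73 148.65 [488.57  19.46 149.95] [-1.06  0.38 11.61 -0.16  0.19 -0.04]
36.08 149.15 [488.53  19.48 150.31] [-0.13 -0.29 10.65 -0.14  0.11 -0.03]
36.42 149.65 [488.45  19.5  150.46] [ 0.83 -0.26  7.74 -0.21 -0.14  0.02]
36.77 150.15 [488.27  19.55 150.54] [ 2.94 -1.    5.58 -0.31 -0.69 -0.  ]
37.12 150.65 [488.19  19.62 150.65] [ 5.59 -1.32  2.97 -0.39 -1.11 -0.02]
37.48 151.15 [488.13  19.6  150.76] [ 7.43 -1.15 -0.72 -0.41 -1.34 -0.03]
38.4583 [0.49 0.02 0.15] 0.08813312880474995 [ 0.71  0.13 -0.32]
41.1333 [-0.29  0.21  0.65]
top 1060 [0.18 0.19 0.19]
((488.7285461425781, 19.502365112304688), (30.012529373168945, 27.89094352722168), 85.13323974609375)
202 [ 0.49 -0.01  0.16] -94.68942329000494
```

View pics/end2.png

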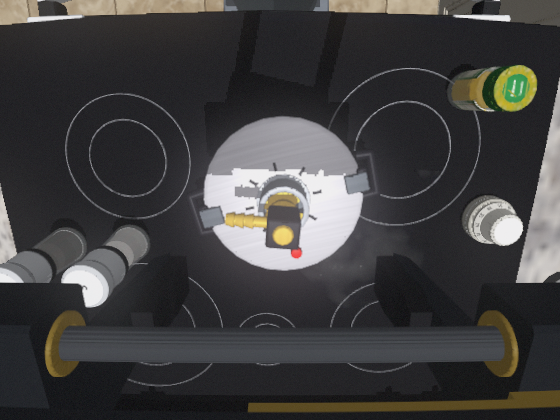

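The elbow stands upright in the port, with its block at (284,228) and the spout at (245,221). The block edges and the spout both put the yaw at about -95°, and nothing else has moved. Handing in.

```bash
python3 -c "
from cell import r
r.finish_job();print(r.observe()['t'])"
```

```text
the job is handed in; nothing more can be done
the job is handed in; nothing more can be done
```

The elbow is screwed into the port and the job is handed in, at about 41 s of the 72 s allowed.

- **Finding the slots:** I gripped the block on its flats and lowered the stem until the pins touched the lip, at about 6 N. Turning clockwise, the pins dropped in at about 110°. The camera had put the slots at 103°, so I went by feel.
- **Meeting the seal:** The slot floor came at the expected depth. The seal showed at about 40°, roughly 24.0 mm below the mouth, which is within the stated range.
- **Final turn:** I turned 45° past that touch, and the push-back at the end was 13.9 N, close to the expected 14 N. The touch angle is good to a few degrees, because the thread's play blurs it.
- **Letting go:** I eased off before opening the gripper, and the elbow rose about 1.2 mm, within the thread's play. The last easing steps left a sideways pull of about 7 N and 1.3 N m on the wrist, which ended when the gripper opened.

In the last picture the elbow stands upright and has not slipped round. Its angle matches the commanded one to within half a degree. The bystanders that show in that picture look unmoved, and the arm is clear.

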